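# Pack the hearth of a test kiln

### The arm

A 6-joint arm with a two-finger parallel gripper is mounted at the origin on the work surface; the furniture and walls round the work are solid. World frame = base frame: x ahead of the robot, y to its left, z up, the work surface at z = 0. Lengths are in m, angles in degrees, forces in N, time in s.
With the tool pointing down it reaches from about 0.4 to 0.825 m from the base axis. Payload 7 kg.
Tool frame: the origin (TCP) lies between the finger pads; the fingertips stand 22 mm ahead of it and the grasp point (between the pads) lies 3 mm ahead of it; z points along the fingers, y is the direction in which the jaws open and shut (so a half turn about z gives the same grasp; the last joint's range is limited). The gripper opens to 88 mm and grips with 3 to 60 N. Pads are 19 mm wide; open, the fingers measure 130 mm over their backs; the gripper's body (78 mm by 193 mm) begins 47 mm behind the grasp point.
Start: joints at [-55.686, 20.546, 0.682, 0, -70.136, -16.507], TCP at [0.206, -0.643, 0.224] pointing down, gripper open.
Joint ranges: [-176.03, 176.03], [-82.01, 121.73], [-58.28, 71.71], [-173.87, 95.51], [-174.79, -0.11], [-173.66, 173.66]. Speed limits (degrees/s): [136.94, 136.94, 172.46, 180, 180, 180].

### API

Orientations are given as [roll, pitch, yaw] about the fixed x, y, z axes, in that order (R = Rz(yaw) Ry(pitch) Rx(roll)).
In Python, from plant import telemetry, cams, r gives the robot as it stands.
- The arm moves only by the tool carry_out, never from a script. Its argument "commands" is one flat list of numbers, 5 for each row, row after row: the shift along the world's x, y, z as a fraction of full scale, then the turn about the world's z as a fraction of full scale, then the gripper's target within -1 to 1 (shut at 1, half-way at 0, fully open at -1). In form: [x, y, z, turn, claw, x, y, z, turn, claw, ...]. A call has 1 to 8 rows; each row shifts and turns the commanded pose from where the row before left it; what a row does not reach is not made up. Full scale, the value 1, is 0.04 m for a shift and 4 degrees for a turn. A row lasts 1/10 s, in which the tool goes at most 50 mm and 8.59 degrees, less where a joint would pass 70% of its speed; a pose out of reach is approached as far as the arm can. A call with a number of a shift or a turn outside -1 to 1 is refused whole. A call with a gripper value outside its range is refused whole. The fingers move at their own pace and stop on an object; "grip_force" is the grip in N (left out, the last holds). Time passes only in rows, so rows that do not move let the fingers close. It gives the time, the measured TCP pose, the force and the opening at its end, in the units of the state.
- telemetry.get_state(): the state, without advancing time (a new reading comes with each control period).
- cams.capture(name): name is "scene" or "top"; returns a dict with "frame" (400x640x3 uint8, red, green, blue), "camera_matrix" (3x3 intrinsics, pixels), "camera_from_world" (4x4, takes a point from world to camera coordinates). Camera axes: x right, y down, z forward; pixel columns grow to the right and rows downward; lengths in m; the calibration is good to about 2 mm. A picture is of the moment at which its call begins. There is no depth.
- r.close_job(): hands the job in, once; it reports no verdict.
The state is a dict: "time_s": time; "joints": joint angles; "qd": joint speeds; "joint_torque": joint torques, N m; "tcp_pos": TCP position; "eef_rot": TCP orientation; "contact_force": force on the tool from outside, world axes, zero at the start; "moment": the same for the moment, N m; "gripper_width": finger opening in m.
Only numpy, scipy, OpenCV 4.12 (cv2) and the standard library are available. Lean on these libraries where they do the work, as an engineer would, in place of code of your own. Each camera call takes 0.05 s, during which the arm holds its last target. There are 200 camera calls.

### The job

Pack the hearth of the little test kiln so that its bell can go on: stand the three tall props in the three round seats round the small cup, lay the narrow kiln shelf level on top of the three props, centred over the hearth and lengthwise with it, then stand the pinch pot upright in the middle of that shelf. Leave the small cup where it stands on the hearth and leave the two short props where they are.

Things in the scene. Friction and masses are not known exactly. Their poses are not given: they have to be found in the camera images.
- hearth: Fixed kiln hearth: grey tray with firebrick, 136 x 226 x 30 mm, carrying a buff batt 92 x 180 mm, top at z 44 mm. Three flat round seats in it, 32 mm wide, 6 mm deep (floor at z 38), centred at (x, y) = (22, 64), (-22, 64), (0, -64) mm of this frame. Origin: centre of the underside, on the table; y along the long side, toward the two-seat end; z up.
- tall_prop_1: Tall kiln prop: upright buff ceramic post, 22 mm diameter, 60 mm tall, with a dark bore in its top; loose. Origin: centre of its underside, z up its axis.
- tall_prop_2: Tall kiln prop: upright buff ceramic post, 22 mm diameter, 60 mm tall, with a dark bore in its top; loose. Origin: centre of its underside, z up its axis.
- tall_prop_3: Tall kiln prop: upright buff ceramic post, 22 mm diameter, 60 mm tall, with a dark bore in its top; loose. Origin: centre of its underside, z up its axis.
- short_prop_1: Short kiln prop: upright buff ceramic post, 22 mm diameter, only 34 mm tall (too low for the shelf to clear the small cup); loose, not needed. Origin: centre of its underside, z up its axis.
- short_prop_2: Short kiln prop: upright buff ceramic post, 22 mm diameter, only 34 mm tall (too low for the shelf to clear the small cup); loose, not needed. Origin: centre of its underside, z up its axis.
- kiln_shelf: Narrow kiln shelf: flat buff ceramic slab with a white washed top, 62 x 164 x 12 mm (x, y, z), about 0.25 kg, lying on the table; loose, take it across its 62 mm width. Its underside lies 98 mm above the table once it rests on the seated props. Origin: centre of the underside; y along its length; z up.
- pinch_pot: Small grey clay pinch pot, bowl-shaped and open at the top, 58 x 64 mm (x, y) across and 36 mm high, about 0.16 kg; loose, take it round the belly. Origin: centre of the underside, z up.
- small_cup: Small straight-sided grey clay cup without a handle, 52 mm across, 32 mm high, standing loose in the middle of the hearth batt between the seats; its rim is 76 mm above the table. It stays there. Origin: centre of the underside, z up.

How it is judged:
By the outcome, as a careful person would: the job done as asked, in the order asked, and still so for the second after the job is handed in, with the robot touching nothing.
It also fails if it takes over 133 s, if anything falls off the work surface, if the arm or the gripper's body presses on something with over 40 N, if the wrist force passes 120 N, or if a joint passes its speed limit or range.

## Working session

There is one attempt and no reset: what is moved stays moved. The work goes in short steps, Python scripts to look and compute and a tool call to move; the robot and the scene stay as the last step left them, time stands still between calls to the robot, and variables do not carry over. Pictures are saved under pics/ and viewed, about 12 in all and at most 16, crops included, and the job is handed in when it is done.

Besides the shell and the picture viewer there is one more tool, called after "Call:" by a JSON object that holds its "api" and its "payload", one argument or row to a line. carry_out: Moves the arm, as the interface text tells. Shift numbers are shares of 0.04 m and turn numbers shares of 4 degrees, none past 1 either way. Its arguments: {"type":"object","properties":{"commands":{"type":"array"},"grip_force":{"type":"number"}},"required":["commands"]}

```bash
ls; mkdir -p pics
cat > h.py <<'E'
import numpy as np, cv2
from plant import telemetry, cams, r
def cap(n, fn=None):
    c=cams.capture(n)
    if fn: cv2.imwrite('pics/'+fn, c['frame'][:,:,::-1])
    return c
def proj(c,p):
    p=np.atleast_2d(p); T=c['camera_from_world']; q=p@T[:3,:3].T+T[:3,3]; q=q@c['camera_matrix'].T
    return q[:,:2]/q[:,2:]
def back(c,uv,z):
    uv=np.atleast_2d(uv); T=c['camera_from_world']; R=T[:3,:3]; o=-R.T@T[:3,3]
    d=np.c_[uv,np.ones(len(uv))]@np.linalg.inv(c['camera_matrix']).T@R
    return o+d*((z-o[2])/d[:,2])[:,None]
E
python3 - <<'E'
from h import *
for n in('scene','top'):
    c=cap(n,n+'0.png'); T=c['camera_from_world']; print(n,-T[:3,:3].T@T[:3,3],T[:3,2]); print(c['camera_matrix'][0,0])
print(telemetry.get_state())
E
```

```text
pics
scene [0.00577565 0.9780948  0.52579967] [-0.00520296 -0.9157975  -0.40160661]
372.0383629634392
top [0.1900706  0.02884282 1.50466828] [-0.00282168 -0.16787434 -0.98580436]
467.94592862826653
{'time_s': 0.1, 'joints': array([-5.56843070e+01,  2.05898865e+01,  6.39666877e-01, -1.76193720e-02,
       -7.01355838e+01, -1.65051862e+01]), 'qd': array([ 0.04412482, -0.05656184,  0.12058884,  0.00662987, -0.05138186,
       -0.00710036]), 'joint_torque': array([-8.82161476e-04, -5.84164131e+01,  2.93751687e+01,  7.01550320e+00,
        1.01953375e-02, -4.88337776e-05]), 'tcp_pos': array([ 0.20628614, -0.64225159,  0.22349279]), 'eef_rot': array([ 1.79913026e+02, -8.49757862e-03, -1.62195486e+02]), 'contact_force': array([ 0.07487506, -0.25484504, -0.09897278]), 'moment': array([-0.00654628, -0.04570066, -0.01129818]), 'gripper_width': 0.08747863294345815}
```

View pics/top0.png

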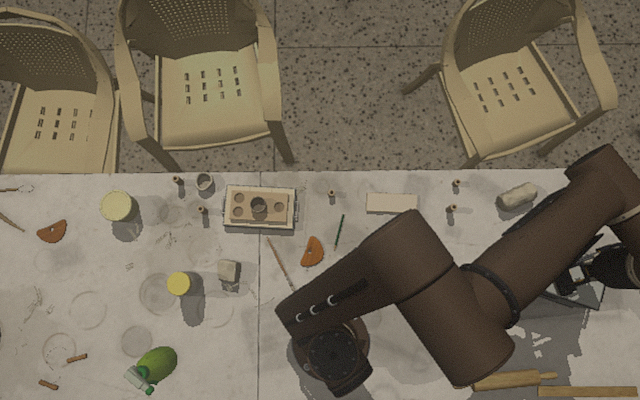

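View pics/scene0.png

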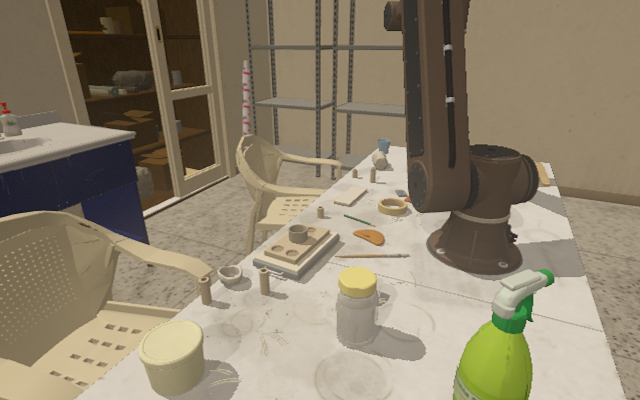

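The top view shows the hearth at (260,208) and the pot at (205,183). Props are at (178,181), (203,210), (332,195), (455,184) and (451,209), and the shelf is at (391,203). In the scene view the two props by the pot are tall. One of the far pair, (373,175), also looks tall. I'll zoom in.

Run:
```python
import cv2,numpy as np
a=cv2.imread('pics/top0.png')
z=lambda x0,y0,x1,y1,w:cv2.resize(a[y0:y1,x0:x1],None,fx=w,fy=w,interpolation=cv2.INTER_CUBIC)
u=z(165,165,325,240,5); d=z(320,165,480,240,5)
cv2.imwrite('pics/z.png',cv2.resize(np.vstack([u[:300],d[:300]]),(800,600)))
```

```text
(no output)
```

View pics/z.png

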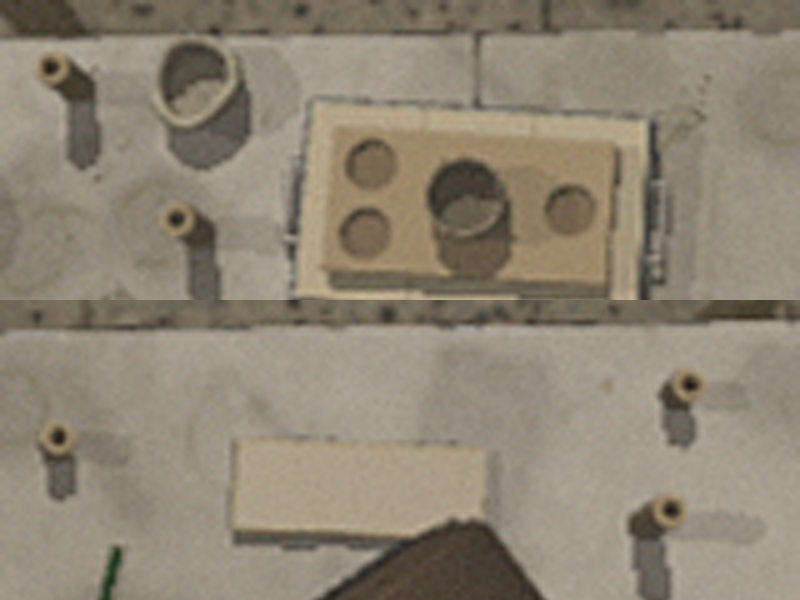

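The third tall prop is the lower-right one, at zoom (668,510). The shelf is partly hidden by the arm. Seats are at zoom (370,163), (365,233) and (571,209), and the cup rim is at (467,197).

Run:
```python
from h import *
from scipy.optimize import least_squares
c=cap('top'); s=cap('scene'); np.set_printoptions(precision=4,suppress=True)
up=lambda X,Y:((X+.5)/5-.5+165,(Y+.5)/5-.5+165)
lo=lambda X,Y:((X+.5)/5-.5+320,(Y-300+.5)/5-.5+165)
for n,p,z in [('tallA',up(54,70),.06),('tallB',up(177,219),.06),('tallC',lo(668,510),.06),('sh1',lo(57,437),.034),('sh2',lo(687,384),.034),('pot',up(196,82),.036),('cup',up(467,197),.076)]:
    P=back(c,p,z)[0]; print(n,P[:2],'scene px',proj(s,[P,[P[0],P[1],0]]).round(1).tolist())
seats=np.array([back(c,up(*q),.043)[0,:2] for q in [(370,163),(365,233),(571,209)]])
L=np.array([[22,64],[-22,64],[0,-64]])/1000
def tf(v,L=L): a=v[2]; return v[:2]+L@np.array([[np.cos(a),np.sin(a)],[-np.sin(a),np.cos(a)]])
f=least_squares(lambda v:(tf(v)-seats).ravel(),[.6,.2,0]); print('hearth',f.x,np.degrees(f.x[2]),'res',f.fun*1000,'\nseats',seats, tf(f.x))
batt=np.array([back(c,up(*q),.044)[0,:2] for q in [(334,127),(616,143),(606,285),(328,268)]]); print('batt',batt.mean(0),batt)
print('seats scene px',proj(s,np.c_[tf(f.x),[.044]*3]).round(1).tolist())
sh=np.array([back(c,lo(*q),.012)[0,:2] for q in [(233,437),(487,449),(233,530)]]);print('shelf',sh,np.linalg.norm(sh[1]-sh[0]),np.linalg.norm(sh[2]-sh[0]),'centre',(sh[1]+sh[2])/2, 'ang',np.degrees(np.arctan2(*(sh[0]-sh[1])[::-1])))
```

```text
tallA [0.5027 0.4828] scene px [[205.8, 278.9], [209.2, 301.7]]
tallB [0.4068 0.402 ] scene px [[264.6, 270.2], [266.2, 292.5]]
tallC [ 0.4039 -0.3881] scene px [[373.5, 167.7], [372.6, 182.0]]
sh1 [ 0.4591 -0.0084] scene px [[320.7, 207.2], [320.7, 216.8]]
sh2 [ 0.4893 -0.4126] scene px [[355.0, 169.3], [354.7, 177.1]]
pot [0.499  0.3989] scene px [[232.5, 268.7], [233.9, 281.5]]
cup [0.4162 0.2189] scene px [[299.3, 228.1], [299.9, 253.2]]
hearth [ 0.4173  0.222  -0.0646] -3.7034204475337327 res [-0.5133 -0.6051  0.3701 -0.0913  0.1432  0.6964] 
seats [[0.4439 0.2851]
 [0.3991 0.2874]
 [0.413  0.1575]] [[0.4434 0.2845]
 [0.3995 0.2873]
 [0.4132 0.1581]]
batt [0.4159 0.2206] [[0.4672 0.3082]
 [0.4549 0.129 ]
 [0.3644 0.1352]
 [0.377  0.3101]]
seats scene px [[277.9, 248.1], [292.7, 252.5], [310.7, 229.3]]
shelf [[ 0.4619 -0.123 ]
 [ 0.4522 -0.2872]
 [ 0.401  -0.1213]] 0.16449827210498016 0.06089048322648266 centre [ 0.4266 -0.2043] ang 86.62447571523248
```

Scene-camera reprojections match what I saw. Next I go above prop C, with the jaws diagonal.

Call:
{"api": "carry_out", "payload": {
  "commands": [0.7,0.9,0,0.84,-1,0.7,0.9,0,0.84,-1,0.7,0.9,0,0.84,-1,0.7,0.9,0,0.84,-1,0.7,0.9,0,0.84,-1,0.7,0.9,0,0.84,-1,0.7,0.9,0,0.84,-1,0,0,0,0,-1],
  "grip_force": 20
}}

```text
time_s: 1.0
tcp_pos: [0.4051, -0.3872, 0.2246]
eef_rot: [-180.0, 0.1, -138.3]
contact_force: [-0.3, 0.5, -0.6]
gripper_width: 0.0874
```

Call:
{"api": "carry_out", "payload": {
  "commands": [-0.03,-0.02,-1,0,-1,0,0,-1,0,-1,0,0,-1,0,-1,0,0,-0.8,0,-1,0,0,-0.49,0,-1,0,0,0,0,-1]
}}

```text
time_s: 1.6
tcp_pos: [0.399, -0.3906, 0.0498]
eef_rot: [179.7, -0.1, -138.7]
contact_force: [-0.3, 0.1, 0.1]
gripper_width: 0.0875
```

Call:
{"api": "carry_out", "payload": {
  "commands": [0,0,0,0,1,0,0,0,0,1,0,0,0,0,1,0,0,0,0,1,0,0,0,0,1,0,0,0,0,1]
}}

```text
time_s: 2.2
tcp_pos: [0.4013, -0.3915, 0.0531]
eef_rot: [-180.0, 0.0, -138.7]
contact_force: [0.2, 0.1, 0.4]
gripper_width: 0.0451
```

Call:
{"api": "carry_out", "payload": {
  "commands": [0,0,0,0,1,0,0,0,0,1,0,0,0,0,1,0,0,0,0,1,0,0,0,0,1,0,0,0,0,1]
}}

```text
time_s: 2.8
tcp_pos: [0.4012, -0.3914, 0.0527]
eef_rot: [180.0, -0.0, -138.7]
contact_force: [-0.3, 0.3, -0.6]
gripper_width: 0.0207
```

Call:
{"api": "carry_out", "payload": {
  "commands": [0,0,0.5,0,1,0,0,1,0,1,0,0,1,0,1,0.2,0.5,1,0,1,0.2,1,0.2,0,1,0.2,1,0,0,1,0.2,1,0,0,1,0.19,1,0,0,1]
}}

```text
time_s: 3.6
tcp_pos: [0.4407, -0.21, 0.2009]
eef_rot: [-180.0, 0.0, -138.7]
contact_force: [0.4, 0.2, -0.6]
gripper_width: 0.0205
```

Call:
{"api": "carry_out", "payload": {
  "commands": [0,1,0,0,1,0,1,0,0,1,0,1,0,0,1,0,1,0,0,1,0,1,0,0,1,0,1,0,0,1,0,1,0,0,1,0,1,0,0,1]
}}

```text
time_s: 4.4
tcp_pos: [0.4403, 0.1102, 0.2009]
eef_rot: [180.0, 0.0, -138.7]
contact_force: [1.0, 0.1, -1.0]
gripper_width: 0.0208
```

Call:
{"api": "carry_out", "payload": {
  "commands": [0,1,0,0,1,0,1,0,0,1,0,1,0,0,1,0,0.9,0,0,1,0,0.4,0,0,1,0,0,0,0,1,0,0,0,0,1,0,0,0,0,1]
}}

```text
time_s: 5.2
tcp_pos: [0.4407, 0.2794, 0.2007]
eef_rot: [-180.0, -0.0, -138.7]
contact_force: [-0.0, -1.1, -1.2]
gripper_width: 0.021
```

Run:
```python
from h import *
print(telemetry.get_state()['tcp_pos'],telemetry.get_state()['eef_rot'])
c=cap('top','t1.png'); s=cap('scene','s1.png')
a=cv2.resize(c['frame'][150:270,165:325,::-1],(800,600)); b=cv2.resize(s['frame'][130:310,190:430,::-1],(800,600))
cv2.imwrite('pics/sv1.png',b)
```

```text
[0.4406631  0.27942683 0.20071594] [-1.79999239e+02 -2.45614502e-02 -1.38714768e+02]
```

View pics/sv1.png

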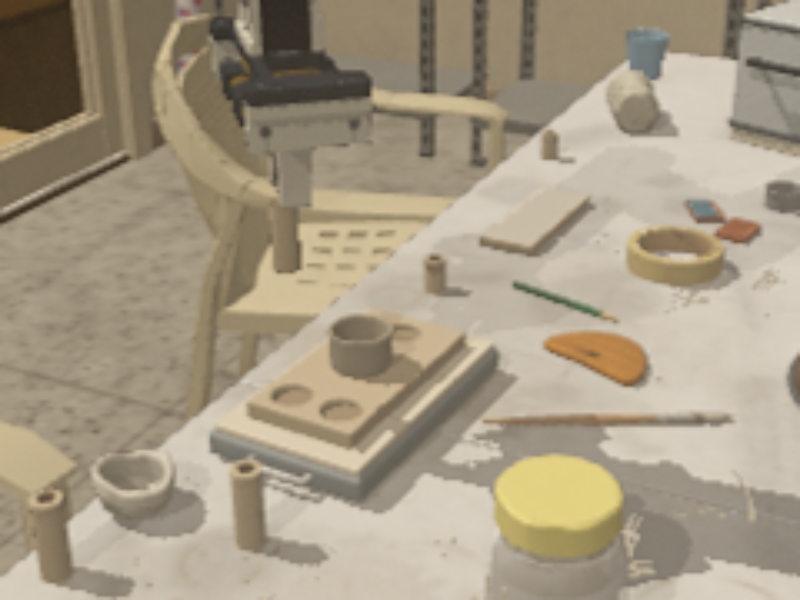

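The prop is held upright, with its bottom centre at scene pixel (275.8,210). The seats at (277.9,249), (292.3,253) and (311.5,229) match the predictions.

Run:
```python
from h import *
s=cap('scene')
print(proj(s,[[.4434,.2827,.148],[.4407,.2794,.148],[.4434-.011,.2827,.148],[.4434+.011,.2827,.148]]).round(1))
f=s['frame'][205:209,260:292].astype(int).sum(2)//3; print(f)
```

```text
[[276.3 210.5]
 [278.  210.2]
 [280.3 211.3]
 [272.4 209.7]]
[[116 103 109 112 112 110 112 112 109 131 176 175 126 121 115 114 112 108
  101  82 137 189 185 177 161 156 138 132 129 159 186 186]
 [117 101 109 111 112 111 112 109 114 154 187 172 125 121 115 114 112 108
  102  81 138 190 185 184 183 181 177 177 170 173 186 185]
 [108 103 107 112 112 112 111 107 131 173 189 172 125 122 117 113 112 108
  101  85 141 189 186 185 185 186 185 186 184 183 185 185]
 [105 102 109 112 111 113 111 112 151 185 187 172 125 122 116 114 111 107
  101  86 142 191 189 187 187 186 185 185 184 184 185 187]]
```

Call:
{"api": "carry_out", "payload": {
  "commands": [-0.02,0.05,-0.5,0,1,0,0,-1,0,1,0,0,-0.7,0,1,0,0,-0.3,0,1,0,0,-0.15,0,1,0,0,-0.06,0,1,0,0,0,0,1,0,0,0,0,1]
}}

```text
time_s: 6.15
tcp_pos: [0.4406, 0.2832, 0.0935]
eef_rot: [180.0, 0.1, -138.7]
contact_force: [0.2, -0.5, -0.6]
gripper_width: 0.0205
```

Call:
{"api": "carry_out", "payload": {
  "commands": [0,0,-0.04,0,1,0,0,0,0,1,0,0,0,0,1,0,0,0,0,1]
}}

```text
time_s: 6.55
tcp_pos: [0.44, 0.2826, 0.0909]
eef_rot: [180.0, 0.0, -138.7]
contact_force: [-0.8, -0.3, -0.6]
gripper_width: 0.0206
```

Call:
{"api": "carry_out", "payload": {
  "commands": [0,0,0,0,-1,0,0,0,0,-1,0,0,0,0,-1,0,0,0,0,-1,0,0,0,0,-1,0,0,0,0,-1,0,0,0,0,-1,0,0,0,0,-1]
}}

```text
time_s: 7.35
tcp_pos: [0.44, 0.2826, 0.0908]
eef_rot: [-180.0, -0.0, -138.7]
contact_force: [-0.5, 0.1, 0.6]
gripper_width: 0.079
```

Call:
{"api": "carry_out", "payload": {
  "commands": [0,0,0.5,0,-1,0,0,1,0,-1,0,0,1,0,-1,0,0,0.25,0,-1,0,0,0,0,-1,0,0,0,0,-1]
}}

```text
time_s: 7.95
tcp_pos: [0.4395, 0.2822, 0.1999]
eef_rot: [180.0, -0.0, -138.7]
contact_force: [-0.6, -1.0, -1.5]
gripper_width: 0.0874
```

Run:
```python
from h import *
print(telemetry.get_state()['tcp_pos'],telemetry.get_state()['gripper_width'])
s=cap('scene','s2.png')
print(proj(s,[[.4434,.2845,.098],[.4434,.2845,.044]]).round(1))
cv2.imwrite('pics/sv2.png',cv2.resize(s['frame'][190:310,190:350,::-1],(640,480)))
```

```text
[0.43950309 0.28222343 0.19992798] 0.08739623650704105
[[276.9 229.2]
 [277.9 248.1]]
```

View pics/sv2.png

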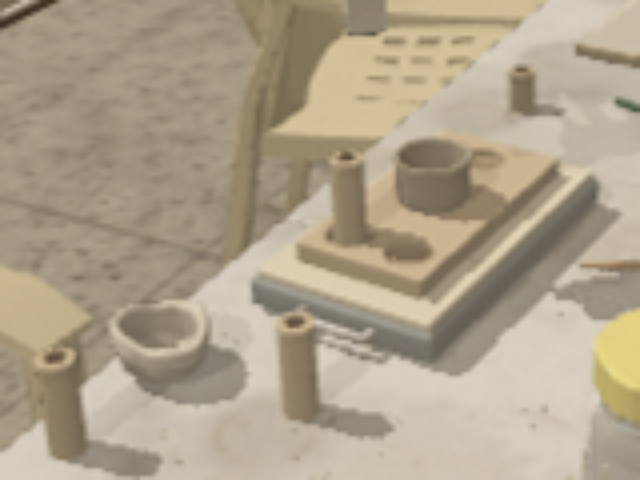

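The first prop stands seated, with its top at pixel (276.8,229) as predicted. Next is prop B, with a 90° turn.

Call:
{"api": "carry_out", "payload": {
  "commands": [0,0.4,0,1,-1,0,0.4,0,1,-1,0,0.4,0,1,-1,0,0.4,0,1,-1,0,0.4,0,1,-1,0,0.4,0,1,-1,0,0.4,0,1,-1,0,0.2,0,1,-1]
}}

```text
time_s: 8.8
tcp_pos: [0.4395, 0.403, 0.1985]
eef_rot: [179.9, -0.2, -106.5]
contact_force: [0.9, -0.5, -0.4]
gripper_width: 0.088
```

Call:
{"api": "carry_out", "payload": {
  "commands": [-0.2,0,0,1,-1,-0.2,0,0,1,-1,-0.2,0,0,1,-1,-0.2,0,0,1,-1,0,0,0,1,-1,0,0,0,1,-1,0,0,0,1,-1,0,0,0,1,-1]
}}

```text
time_s: 9.6
tcp_pos: [0.4075, 0.4019, 0.1988]
eef_rot: [179.9, -0.1, -74.5]
contact_force: [-0.2, 0.5, -0.6]
gripper_width: 0.0876
```

Call:
{"api": "carry_out", "payload": {
  "commands": [0,0,0,1,-1,0,0,0,1,-1,0,0,0,1,-1,0,0,0,1,-1,0,0,0,1,-1,0,0,0,1,-1,0,0,0,0.5,-1,0,0,0,0,-1]
}}

```text
time_s: 10.4
tcp_pos: [0.4076, 0.4019, 0.1989]
eef_rot: [179.8, -0.1, -48.7]
contact_force: [0.4, -0.1, 0.1]
gripper_width: 0.0875
```

Call:
{"api": "carry_out", "payload": {
  "commands": [0,0,0,0,-1,0,0,0,0,-1,0,0,0,0,-1]
}}

```text
time_s: 10.7
tcp_pos: [0.4079, 0.4025, 0.2004]
eef_rot: [180.0, -0.0, -48.7]
contact_force: [0.4, 0.0, -0.0]
gripper_width: 0.0879
```

Down by 147 mm.

Call:
{"api": "carry_out", "payload": {
  "commands": [-0.02,0,-1,0,-1,0,0,-1,0,-1,0,0,-1,0,-1,0,0,-0.5,0,-1,0,0,-0.18,0,-1,0,0,0,0,-1,0,0,0,0,-1,0,0,0,0,1]
}}

```text
time_s: 11.5
tcp_pos: [0.4078, 0.4035, 0.0552]
eef_rot: [-179.9, 0.0, -48.7]
contact_force: [0.1, 0.0, -0.3]
gripper_width: 0.0837
```

Call:
{"api": "carry_out", "payload": {
  "commands": [0,0,0,0,1,0,0,0,0,1,0,0,0,0,1,0,0,0,0,1,0,0,0,0,1,0,0,0,0,1,0,0,0,0,1,0,0,0,0,1]
}}

```text
time_s: 12.3
tcp_pos: [0.4072, 0.4026, 0.0535]
eef_rot: [180.0, -0.0, -48.7]
contact_force: [0.6, -0.3, 0.6]
gripper_width: 0.0213
```

Call:
{"api": "carry_out", "payload": {
  "commands": [0,0,0,0,1,0,0,0,0,1,0,0,0,0,1,0,0,0,0,1]
}}

```text
time_s: 12.7
tcp_pos: [0.4072, 0.4025, 0.0535]
eef_rot: [-180.0, 0.0, -48.7]
contact_force: [-0.1, 0.2, -0.2]
gripper_width: 0.0201
```

Call:
{"api": "carry_out", "payload": {
  "commands": [0,0,0.5,0,1,0,0,1,0,1,0,0,1,0,1,-0.18,-0.5,0.75,0,1,0,-1,0,0,1,0,-1,0,0,1,0,-0.37,0,0,1,0,0,0,0,1]
}}

```text
time_s: 13.5
tcp_pos: [0.3998, 0.286, 0.184]
eef_rot: [-180.0, 0.0, -48.8]
contact_force: [0.4, 0.6, -0.3]
gripper_width: 0.0205
```

Call:
{"api": "carry_out", "payload": {
  "commands": [0,0,0,0,1,0,0,0,0,1,0,0,-0.5,0,1,0,0,-0.7,0,1,0,0,0,0,1,0,0,0,0,1]
}}

```text
time_s: 14.1
tcp_pos: [0.4001, 0.2882, 0.1355]
eef_rot: [179.9, -0.1, -48.6]
contact_force: [-0.5, 0.2, -0.2]
gripper_width: 0.0209
```

Run:
```python
from h import *
p=telemetry.get_state()['tcp_pos'];print(p)
s=cap('scene','s3.png')
print(proj(s,[[p[0],p[1],p[2]-.0535],[.3995,.2873,.044]]).round(1))
cv2.imwrite('pics/sv3.png',cv2.resize(s['frame'][190:280,230:350,::-1],(640,480)))
```

```text
[0.40006932 0.28818832 0.13550174]
[[291.8 239.2]
 [292.7 252.5]]
```

View pics/sv3.png

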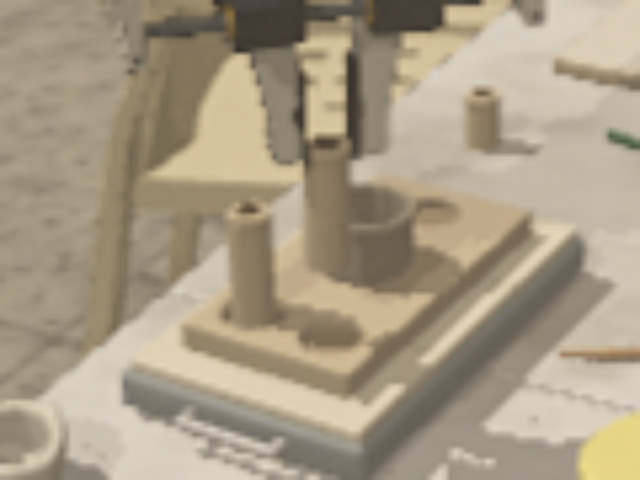

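Relative to the seat, the prop is where predicted (bottom about (291,239), seat about (292,252)). Lowering and releasing.

Call:
{"api": "carry_out", "payload": {
  "commands": [0,0,-0.5,0,1,0,0,-0.35,0,1,0,0,-0.15,0,1,0,0,-0.11,0,1,0,0,0,0,1,0,0,0,0,1,0,0,0,0,1]
}}

```text
time_s: 14.85
tcp_pos: [0.4002, 0.288, 0.0917]
eef_rot: [-180.0, 0.0, -48.7]
contact_force: [-0.1, 0.6, -1.0]
gripper_width: 0.0206
```

Call:
{"api": "carry_out", "payload": {
  "commands": [0,0,0,0,-1,0,0,0,0,-1,0,0,0,0,-1,0,0,0,0,-1,0,0,0,0,-1,0,0,0,0,-1,0,0,0,0,-1,0,0,0,0,-1]
}}

```text
time_s: 15.65
tcp_pos: [0.4, 0.2877, 0.0912]
eef_rot: [180.0, 0.0, -48.7]
contact_force: [-0.4, 0.5, 0.3]
gripper_width: 0.0787
```

Call:
{"api": "carry_out", "payload": {
  "commands": [0,0,0.4,0,-1,0,0,1,0,-1,0,0,1,0,-1,0,0,0.25,0,-1,0,0.5,0,-0.5,-1,0,1,0,-1,-1,0.5,1,0,-1,-1,0.5,1,0,-1,-1]
}}

```text
time_s: 16.45
tcp_pos: [0.4402, 0.4293, 0.1973]
eef_rot: [-180.0, 0.0, -62.8]
contact_force: [1.6, 0.1, 0.8]
gripper_width: 0.0874
```

Call:
{"api": "carry_out", "payload": {
  "commands": [0.5,1,0,-1,-1,0.5,0.4,0,-1,-1,0.5,0,0,-1,-1,0,0,0,-1,-1,0,0,0,-1,-1,0,0,0,-1,-1,0,0,0,-1,-1,0,0,0,-0.75,-1]
}}

```text
time_s: 17.25
tcp_pos: [0.4999, 0.4836, 0.1964]
eef_rot: [180.0, -0.0, -93.8]
contact_force: [-0.3, -0.4, 0.4]
gripper_width: 0.088
```

Call:
{"api": "carry_out", "payload": {
  "commands": [0,0,0,0,-1,0,0,0,0,-1,0,0,0,0,-1]
}}

```text
time_s: 17.55
tcp_pos: [0.5, 0.4837, 0.1969]
eef_rot: [180.0, -0.0, -93.6]
contact_force: [0.3, 0.2, 0.6]
gripper_width: 0.0879
```

Call:
{"api": "carry_out", "payload": {
  "commands": [0.07,-0.02,-1,0,-1,0,0,-1,0,-1,0,0,-1,0,-1,0,0,-0.4,0,-1,0,0,-0.19,0,-1,0,0,0,0,-1,0,0,0,0,-1,0,0,0,0,1]
}}

```text
time_s: 18.35
tcp_pos: [0.5034, 0.4839, 0.0553]
eef_rot: [-179.9, 0.1, -93.7]
contact_force: [0.6, -0.7, 0.4]
gripper_width: 0.0834
```

Call:
{"api": "carry_out", "payload": {
  "commands": [0,0,0,0,1,0,0,0,0,1,0,0,0,0,1,0,0,0,0,1,0,0,0,0,1,0,0,0,0,1,0,0,0,0,1,0,0,0,0,1]
}}

```text
time_s: 19.15
tcp_pos: [0.5028, 0.483, 0.0535]
eef_rot: [-180.0, -0.0, -93.7]
contact_force: [0.2, -0.0, -0.1]
gripper_width: 0.0214
```

Call:
{"api": "carry_out", "payload": {
  "commands": [0,0,0,0,1,0,0,0,0,1,0,0,0,0,1,0,0,0,0,1]
}}

```text
time_s: 19.55
tcp_pos: [0.5028, 0.4829, 0.0535]
eef_rot: [-180.0, -0.0, -93.7]
contact_force: [-0.0, 0.2, -0.3]
gripper_width: 0.0203
```

Call:
{"api": "carry_out", "payload": {
  "commands": [0,0,0.4,0,1,0,0,1,0,1,0,0,1,0,1,0,0,1,0,1,0,-0.5,0.35,0,1,-0.3,-1,0,0,1,-0.3,-1,0,0,1,-0.3,-1,0,0,1]
}}

```text
time_s: 20.35
tcp_pos: [0.4661, 0.3414, 0.2034]
eef_rot: [180.0, 0.0, -93.7]
contact_force: [-0.2, -0.5, -0.7]
gripper_width: 0.0203
```

Call:
{"api": "carry_out", "payload": {
  "commands": [-0.3,-1,0,0,1,-0.3,-1,0,0,1,-0.3,-1,0,0,1,-0.3,-1,0,0,1,-0.14,-0.62,0,0,1,0,0,-0.5,0,1,0,0,-1,0,1,0,0,-0.3,0,1]
}}

```text
time_s: 21.15
tcp_pos: [0.4114, 0.1566, 0.129]
eef_rot: [179.8, -0.1, -93.8]
contact_force: [-0.8, 0.5, -0.7]
gripper_width: 0.0201
```

Call:
{"api": "carry_out", "payload": {
  "commands": [0,0,0,0,1,0,0,0,0,1,0,0,0,0,1]
}}

```text
time_s: 21.45
tcp_pos: [0.4139, 0.1588, 0.1327]
eef_rot: [-179.9, 0.1, -93.7]
contact_force: [-0.5, 0.2, -0.9]
gripper_width: 0.0205
```

Run:
```python
from h import *
p=telemetry.get_state()['tcp_pos'];print(p)
s=cap('scene','s4.png')
print(proj(s,[[p[0],p[1],p[2]-.0535],[.4132,.1581,.044]]).round(1), proj(s,[[.3995,.2873,.098],[.4434,.2845,.098]]).round(1))
cv2.imwrite('pics/sv4.png',cv2.resize(s['frame'][190:280,230:350,::-1],(640,480)))
```

```text
[0.41386923 0.15878756 0.13266913]
[[310.2 217.9]
 [310.7 229.3]] [[292.  233.2]
 [276.9 229.2]]
```

View pics/sv4.png

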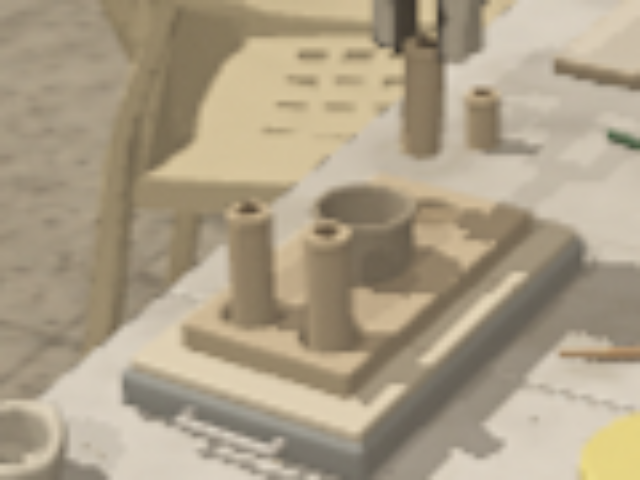

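Prop 2 is seated. The held prop looks about 1 px left of prediction, so I'll measure that in the pictures.

Run:
```python
from h import *
f=cv2.imread('pics/s4.png').astype(int).sum(2)//3
print(f[208:216,300:320]); print('seat rows'); print(f[224:236,304:324])
f=cv2.imread('pics/top0.png').astype(int).sum(2)//3
print(f[198:214,270:290])
```

```text
[[187 188 187 187 186 160 112 120 120 117 114 108 108 160 196 193 183 163
  160 158]
 [171 166 165 175 181 142 114 118 120 117 115 106 108 161 197 194 184 150
  133 134]
 [167 145 153 189 182 138 115 120 119 118 112 107 107 161 196 194 186 154
  116 114]
 [176 167 187 194 179 136 115 119 119 117 114 106 106 158 194 192 184 157
  129 123]
 [193 192 194 192 184 151 116 119 119 116 112 106 116 161 188 186 179 155
  132 125]
 [192 191 190 189 184 153 115 120 119 116 113 103 116 160 183 182 177 153
  131 123]
 [188 188 187 188 180 146 114 119 119 117 112 104 117 160 184 183 178 155
  131 124]
 [186 186 184 184 175 146 126 119 118 117 111 103 127 172 185 185 181 155
  130 123]]
seat rows
[[180 180 180 179 178 180 182 185 187 189 191 192 193 193 193 192 193 193
  193 194]
 [168 168 173 180 179 179 179 181 182 184 187 191 191 194 193 192 192 192
  194 194]
 [139 157 167 171 179 176 178 179 180 180 180 181 182 185 187 191 192 195
  195 196]
 [128 136 149 155 143 138 135 141 149 162 179 181 180 179 181 182 184 186
  190 189]
 [126 129 146 152 114 110 108 114 118 129 146 161 178 181 182 181 181
[... 1272 characters left out ...]
 138 100
  117 145]
 [120 120 123 112  72  80  95  94  92  98  99 106 103  95 122 138 138 100
  122 147]
 [122 122 123 115  82  93 101  96  95  97 100 104 102 103 123 138 139  97
  119 149]
 [119 120 121 113 100  88  97  92  93  95 101 102 100 106 130 137 129  88
  120 147]
 [120 123 124 120 106  95  96  95  95  91  99 107 102 114 131 134 125  90
  120 149]
 [120 117 117 122 118  98  92  93  97  94  98  99 108 126 132 140 118  90
  123 145]
 [120 121 117 122 122 115 105  97  91  96 105 117 127 134 137 132 123 116
  142 147]
 [122 118 119 121 119 127 127 123 122 121 123 133 134 137 133 132 112 125
  147 143]
 [121 122 120 127 124 134 133 135 133 137 133 134 133 133 133 133 108 122
  144 140]]
```

Call:
{"api": "carry_out", "payload": {
  "commands": [-0.04,0,-0.4,0,1,0,0,-0.3,0,1,0,0,-0.15,0,1,0,0,-0.1,0,1,0,0,-0.05,0,1,0,0,0,0,1,0,0,0,0,1,0,0,0,0,1]
}}

```text
time_s: 22.3
tcp_pos: [0.4118, 0.1583, 0.0919]
eef_rot: [-180.0, 0.0, -93.7]
contact_force: [0.0, 0.5, -0.0]
gripper_width: 0.0206
```

Call:
{"api": "carry_out", "payload": {
  "commands": [0,0,0,0,-1,0,0,0,0,-1,0,0,0,0,-1,0,0,0,0,-1,0,0,0,0,-1,0,0,0,0,-1,0,0,0,0,-1,0,0,0,0,-1]
}}

```text
time_s: 23.1
tcp_pos: [0.4116, 0.1581, 0.0916]
eef_rot: [-180.0, -0.0, -93.7]
contact_force: [0.3, -0.1, -0.9]
gripper_width: 0.079
```

Call:
{"api": "carry_out", "payload": {
  "commands": [0,0,0.4,0,-1,0,0,1,0,-1,0,0,1,0,-1,0,0,0.3,0,-1,0,-0.5,0,0,-1,0,-1,0,0,-1,0,-1,0,0,-1,0,0,0,0,-1]
}}

```text
time_s: 23.9
tcp_pos: [0.4105, 0.055, 0.1992]
eef_rot: [180.0, -0.0, -93.8]
contact_force: [0.3, 0.7, 0.4]
gripper_width: 0.0879
```

Run:
```python
from h import *
p=telemetry.get_state()['tcp_pos'];print(p)
c=cap('top','t5.png');s=cap('scene','s5.png')
a=cv2.resize(c['frame'][165:240,320:480,::-1],None,fx=5,fy=5,interpolation=cv2.INTER_CUBIC)
b=cv2.resize(s['frame'][190:265,230:390,::-1],None,fx=5,fy=5,interpolation=cv2.INTER_CUBIC)
cv2.imwrite('pics/v5.png',np.vstack([a[:250],b[:350]]))
```

```text
[0.41054398 0.05498704 0.19918596]
```

View pics/v5.png

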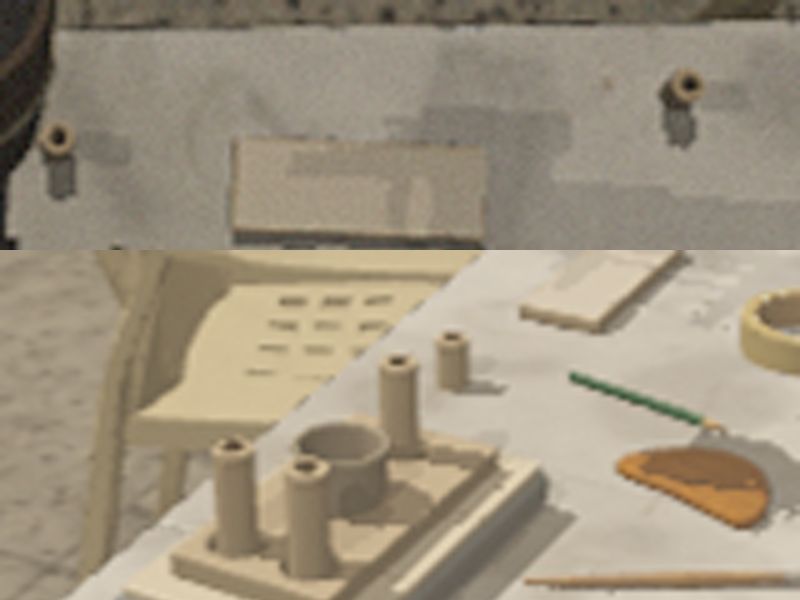

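All three props stand in their seats. The shelf corners are now fully visible at zoom (234,137), (489,148), (485,237) and (232,231).

Run:
```python
from h import *
c=cap('top')
q=np.array([(234,137),(489,148),(485,237),(232,231)])
P=back(c,(q+.5)/5-.5+[320,165],.012)[:,:2]; print(P,P.mean(0))
for a,b in((0,1),(3,2)): d=P[a]-P[b]; print(np.linalg.norm(d),np.degrees(np.arctan2(d[1],d[0]))-90)
s=telemetry.get_state();print(s['tcp_pos'],s['eef_rot'],s['time_s'])
```

```text
[[ 0.46189355 -0.12365871]
 [ 0.45285838 -0.28854781]
 [ 0.3947421  -0.28331972]
 [ 0.4003897  -0.12068653]] [ 0.42747093 -0.20405319]
0.165136454238357 -3.1364089998340035
0.16273121667171703 -1.988853460830157
[0.41170817 0.05811483 0.19948988] [-1.79990835e+02  1.12575572e-02 -9.37328335e+01] 24.05
```

Call:
{"api": "carry_out", "payload": {
  "commands": [0.1,-1,0,0,-1,0.1,-1,0,0,-1,0.1,-1,0,0,-1,0.09,-1,0,0,-1,0,-1,0,0.17,-1,0,-1,0,0,-1,0,-0.55,0,0,-1,0,0,0,0,-1]
}}

```text
time_s: 24.85
tcp_pos: [0.4277, -0.2052, 0.1989]
eef_rot: [179.9, -0.0, -93.1]
contact_force: [0.0, -0.0, -0.5]
gripper_width: 0.0872
```

Call:
{"api": "carry_out", "payload": {
  "commands": [0,0,-0.5,0,-1,0,0,-1,0,-1,0,0,-1,0,-1,0,0,-1,0,-1,0,0,-0.4,0,-1,0,0,0,0,-1,0,0,0,0,-1,0,0,0,0,-1]
}}

```text
time_s: 25.65
tcp_pos: [0.4286, -0.2034, 0.0448]
eef_rot: [-179.9, -0.0, -92.9]
contact_force: [0.5, 0.1, 0.1]
gripper_width: 0.0875
```

Call:
{"api": "carry_out", "payload": {
  "commands": [0,0,-0.3,0,-1,0,0,-0.16,0,-1,0,0,0,0,-1,0,0,0,0,-1,0,0,0,0,-1],
  "grip_force": 40
}}

```text
time_s: 26.15
tcp_pos: [0.4276, -0.2039, 0.0257]
eef_rot: [-179.9, -0.0, -93.0]
contact_force: [0.3, -0.1, 0.1]
gripper_width: 0.0877
```

Call:
{"api": "carry_out", "payload": {
  "commands": [0,0,0,0,0,0,0,0,0,0,0,0,0,0,0,0,0,0,0,0,0,0,0,0,0.3,0,0,0,0,0.5,0,0,0,0,1,0,0,0,0,1]
}}

```text
time_s: 26.95
tcp_pos: [0.4272, -0.2038, 0.0251]
eef_rot: [180.0, 0.0, -93.0]
contact_force: [-0.0, -0.5, -0.8]
gripper_width: 0.0291
```

The width went to 29 mm where the shelf should have stopped it at 62. I'll look before moving.

Run:
```python
from h import *
s=telemetry.get_state();print(s['tcp_pos'],s['gripper_width'],s['contact_force'])
c=cap('top','t6.png');s=cap('scene','s6.png')
a=cv2.resize(c['frame'][165:240,320:480,::-1],None,fx=5,fy=5,interpolation=cv2.INTER_CUBIC)
b=cv2.resize(s['frame'][160:230,300:420,::-1],(800,466),interpolation=cv2.INTER_CUBIC)
cv2.imwrite('pics/v6.png',np.vstack([a[80:214],b]))
```

```text
[ 0.42720007 -0.20384718  0.02514409] 0.029080706684784477 [-0.04119113 -0.53009091 -0.81871722]
```

View pics/v6.png

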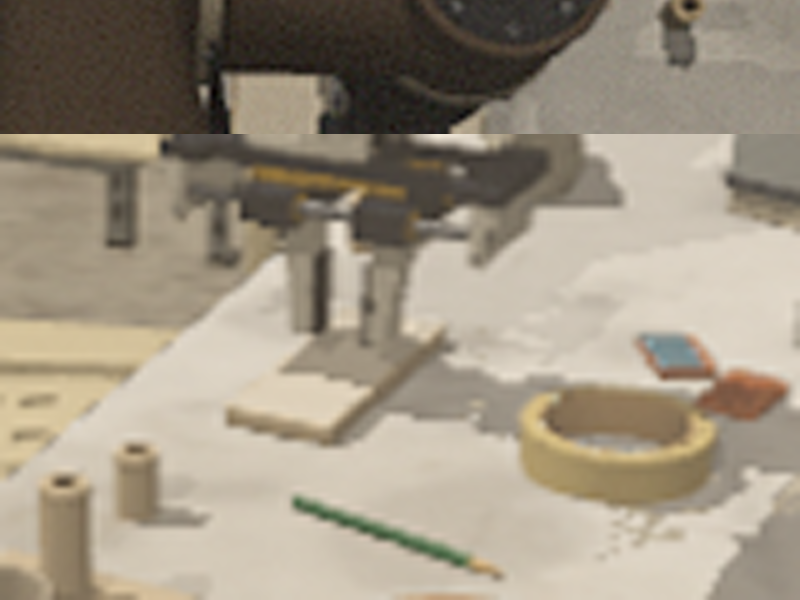

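The fingers closed above the shelf, with tips near pixel (346.5,189.4) and (357,191.6). I'll check their real height.

Run:
```python
from h import *
s=cap('scene')
for z in(.003,.012,.016,.022,.03):
  print(z,proj(s,[[.4272+.022,-.1945,z],[.4272-.022,-.1945,z]]).round(1).tolist())
print(proj(s,[[.4619,-.1237,.012],[.4004,-.1207,.012],[.4529,-.2885,.012],[.3947,-.2833,.012]]).round(1).tolist())
```

```text
0.003 [[344.6, 196.3], [356.0, 198.3]]
0.012 [[344.6, 194.0], [356.1, 196.0]]
0.016 [[344.7, 193.0], [356.2, 194.9]]
0.022 [[344.7, 191.5], [356.2, 193.4]]
0.03 [[344.8, 189.4], [356.3, 191.3]]
[[333.8, 200.5], [350.1, 203.8], [352.7, 185.4], [366.7, 188.2]]
```

The tips are really about at TCP height, roughly 20 mm higher than the stated lengths suggest. I'll open and creep lower while watching the force.

Call:
{"api": "carry_out", "payload": {
  "commands": [0,0,0,0,-1,0,0,0,0,-1,0,0,0,0,-1,0,0,0,0,-1,0,0,0,0,-1,0,0,0,0,-1,0,0,0,0,-1,0,0,0,0,-1]
}}

```text
time_s: 27.9
tcp_pos: [0.4272, -0.2038, 0.0252]
eef_rot: [-180.0, 0.0, -93.0]
contact_force: [-0.1, -1.0, 1.0]
gripper_width: 0.0754
```

Call:
{"api": "carry_out", "payload": {
  "commands": [0,0,-0.1,0,-1,0,0,-0.1,0,-1,0,0,0,0,-1,0,0,0,0,-1,0,0,0,0,-1]
}}

```text
time_s: 28.4
tcp_pos: [0.4272, -0.2039, 0.0171]
eef_rot: [180.0, -0.0, -93.0]
contact_force: [0.1, 0.4, -0.4]
gripper_width: 0.0877
```

Run:
```python
from h import *
t=telemetry.get_state();print(t['tcp_pos'],t['gripper_width'],t['contact_force'])
s=cap('scene','s7.png')
for z in(.0,.006,.012,.018,.024):
  print(z,proj(s,[[.4272+.055,-.1945,z],[.4272-.055,-.1945,z]]).round(1).tolist())
cv2.imwrite('pics/v7.png',cv2.resize(s['frame'][160:220,320:400,::-1],(800,600),interpolation=cv2.INTER_CUBIC))
```

```text
[ 0.42722919 -0.20385582  0.01713323] 0.08770536989824144 [ 0.11799805  0.36122479 -0.38961543]
0.0 [[336.2, 195.6], [364.7, 200.6]]
0.006 [[336.2, 194.1], [364.8, 199.0]]
0.012 [[336.2, 192.6], [364.9, 197.5]]
0.018 [[336.3, 191.1], [365.0, 195.9]]
0.024 [[336.3, 189.5], [365.1, 194.3]]
```

View pics/v7.png

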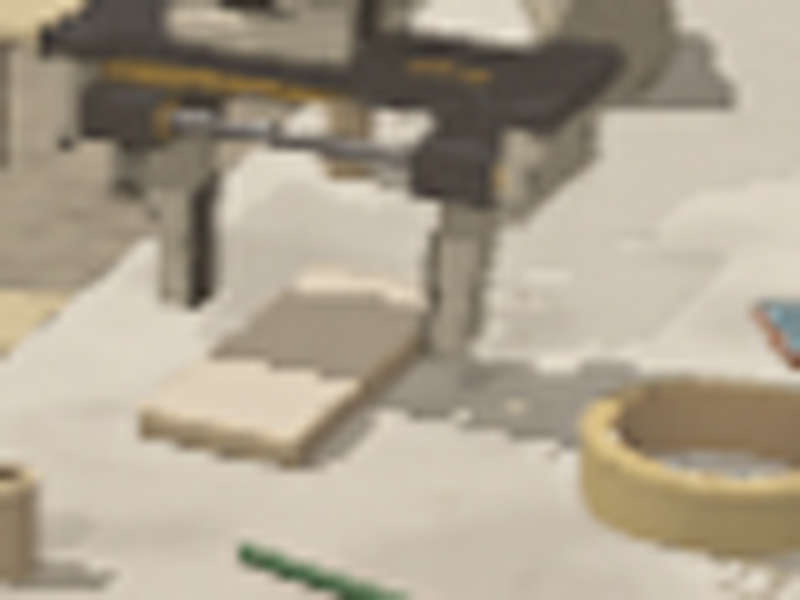

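The tips sit at about z 0.02 beside the shelf. I'll keep creeping.

Call:
{"api": "carry_out", "payload": {
  "commands": [0,0,-0.1,0,-1,0,0,-0.1,0,-1,0,0,-0.08,0,-1,0,0,0,0,-1,0,0,0,0,-1]
}}

```text
time_s: 28.95
tcp_pos: [0.4271, -0.2039, 0.0058]
eef_rot: [180.0, -0.0, -93.0]
contact_force: [-0.1, 0.5, -0.6]
gripper_width: 0.0877
```

Call:
{"api": "carry_out", "payload": {
  "commands": [0,0,-0.05,0,-1,0,0,0,0,-1,0,0,0,0,-1]
}}

```text
time_s: 29.25
tcp_pos: [0.4272, -0.2039, 0.004]
eef_rot: [180.0, -0.0, -93.0]
contact_force: [0.2, 0.6, -0.1]
gripper_width: 0.0872
```

Call:
{"api": "carry_out", "payload": {
  "commands": [0,0,-0.04,0,-1,0,0,0,0,-1,0,0,0,0,-1]
}}

```text
time_s: 29.55
tcp_pos: [0.4272, -0.2039, 0.0023]
eef_rot: [180.0, 0.0, -93.0]
contact_force: [0.7, 0.4, 0.1]
gripper_width: 0.0878
```

Call:
{"api": "carry_out", "payload": {
  "commands": [0,0,0,0,0.2,0,0,0,0,0.2,0,0,0,0,0.2,0,0,0,0,0.2,0,0,0,0,0.2]
}}

```text
time_s: 30.05
tcp_pos: [0.4275, -0.2039, 0.0025]
eef_rot: [-180.0, -0.0, -93.0]
contact_force: [1.5, 0.7, 0.2]
gripper_width: 0.0616
```

Gripped at 62 mm. Lifting.

Call:
{"api": "carry_out", "payload": {
  "commands": [0,0,0,0,1,0,0,0,0,1,0,0,0,0,1,0,0,0.25,0,1,0,0,0.5,0,1,0,0,0.75,0,1,0,0,0.75,0,1,0,0,0.75,0,1]
}}

```text
time_s: 30.85
tcp_pos: [0.4261, -0.2037, 0.1238]
eef_rot: [179.9, 0.0, -93.0]
contact_force: [1.3, 0.1, -2.9]
gripper_width: 0.0614
```

Call:
{"api": "carry_out", "payload": {
  "commands": [0,0,0.75,0,1,0,0.25,0.35,0,1,-0.03,0.5,0,-0.06,1,-0.03,0.75,0,-0.06,1,-0.03,0.75,0,-0.06,1,-0.03,0.75,0,0,1,-0.03,0.75,0,0,1,-0.03,0.75,0,0,1]
}}

```text
time_s: 31.65
tcp_pos: [0.4188, -0.023, 0.1666]
eef_rot: [180.0, 0.0, -93.7]
contact_force: [1.1, 0.2, -2.5]
gripper_width: 0.0613
```

Call:
{"api": "carry_out", "payload": {
  "commands": [-0.03,0.75,0,0,1,-0.03,0.75,0,0,1,-0.03,0.75,0,0,1,0,0.75,0,0,1,0,0.75,0,0,1,0,0.75,0,0,1,0,0.75,0,0,1,0,0.5,0,0,1]
}}

```text
time_s: 32.45
tcp_pos: [0.4157, 0.2073, 0.1666]
eef_rot: [180.0, -0.0, -93.7]
contact_force: [1.1, -0.9, -2.9]
gripper_width: 0.061
```

Call:
{"api": "carry_out", "payload": {
  "commands": [0,0.38,0,0,1,0,0,0,0,1,0,0,0,0,1,0,0,0,0,1]
}}

```text
time_s: 32.85
tcp_pos: [0.4161, 0.2204, 0.1663]
eef_rot: [180.0, -0.0, -93.7]
contact_force: [0.4, -1.1, -2.3]
gripper_width: 0.0611
```

Run:
```python
from h import *
t=telemetry.get_state();print(t['tcp_pos'],t['eef_rot'],t['gripper_width'],t['contact_force'],t['moment'])
c=cap('top','t8.png');s=cap('scene','s8.png')
# predicted hearth-aligned shelf corners at present height
a=np.radians(-3.75);R=np.array([[np.cos(a),-np.sin(a)],[np.sin(a),np.cos(a)]])
L=np.array([[31,82],[31,-82],[-31,-82],[-31,82]])/1000
zb=t['tcp_pos'][2]-.0025
P=np.r_[np.c_[L@R.T+t['tcp_pos'][:2],[zb+.012]*4],np.c_[L@R.T+t['tcp_pos'][:2],[zb]*4]]
print('scene',proj(s,P).round(1).tolist())
cv2.imwrite('pics/v8.png',np.hstack([cv2.resize(s['frame'][150:290,230:350,::-1],(515,600),interpolation=cv2.INTER_CUBIC)]))
```

```text
[0.41608568 0.22040326 0.16630428] [ 1.79971064e+02 -2.75173243e-02 -9.37485988e+01] 0.06111157576843498 [ 0.3948529  -1.07547881 -2.27636838] [ 0.01047388  0.08800097 -0.02864037]
scene [[268.7, 202.0], [304.3, 180.7], [324.5, 184.6], [290.8, 207.1], [269.0, 206.6], [304.3, 184.8], [324.5, 188.8], [291.0, 211.9]]
```

View pics/v8.png

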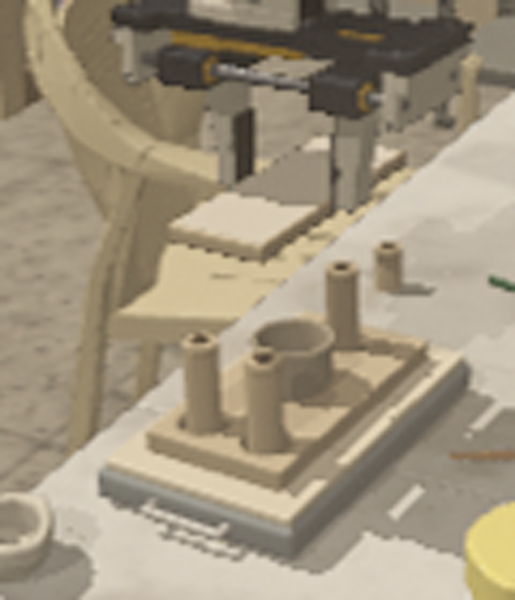

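The held shelf is level and on prediction, within the usual 1 px offset. Lowering toward the props.

Call:
{"api": "carry_out", "payload": {
  "commands": [0.02,0.03,-0.5,0,1,0,0,-0.6,0,1,0,0,-0.3,0,1,0,0,-0.12,0,1,0,0,0,0,1,0,0,0,0,1,0,0,0,0,1]
}}

```text
time_s: 33.65
tcp_pos: [0.4177, 0.2229, 0.1064]
eef_rot: [-179.9, 0.1, -93.7]
contact_force: [0.7, -0.4, -2.7]
gripper_width: 0.0612
```

Call:
{"api": "carry_out", "payload": {
  "commands": [0,0,-0.06,0,1,0,0,0,0,1,0,0,0,0,1]
}}

```text
time_s: 33.95
tcp_pos: [0.4172, 0.2226, 0.1033]
eef_rot: [-180.0, 0.0, -93.7]
contact_force: [0.1, -0.0, -1.9]
gripper_width: 0.0611
```

Call:
{"api": "carry_out", "payload": {
  "commands": [0,0,-0.05,0,1,0,0,0,0,1,0,0,0,0,1]
}}

```text
time_s: 34.25
tcp_pos: [0.4172, 0.2225, 0.1011]
eef_rot: [180.0, -0.0, -93.7]
contact_force: [0.6, -0.2, -2.1]
gripper_width: 0.0611
```

Call:
{"api": "carry_out", "payload": {
  "commands": [0,0,-0.02,0,1,0,0,0,0,1,0,0,0,0,1]
}}

```text
time_s: 34.55
tcp_pos: [0.4173, 0.2227, 0.1004]
eef_rot: [-180.0, 0.0, -93.7]
contact_force: [0.4, -0.3, -1.8]
gripper_width: 0.0614
```

Call:
{"api": "carry_out", "payload": {
  "commands": [0,0,-0.02,0,1,0,0,0,0,1,0,0,0,0,1]
}}

```text
time_s: 34.85
tcp_pos: [0.4176, 0.2228, 0.1004]
eef_rot: [-179.9, 0.0, -93.7]
contact_force: [-2.5, -1.6, 7.6]
gripper_width: 0.0612
```

Contact at the expected height (7.6 N). Releasing.

Call:
{"api": "carry_out", "payload": {
  "commands": [0,0,0.01,0,0,0,0,0,0,-0.6,0,0,0,0,-1,0,0,0,0,-1,0,0,0,0,-1,0,0,0,0,-1,0,0,0,0,-1]
}}

```text
time_s: 35.55
tcp_pos: [0.4172, 0.2226, 0.0999]
eef_rot: [180.0, -0.0, -93.7]
contact_force: [-0.1, 0.6, 0.8]
gripper_width: 0.0874
```

Call:
{"api": "carry_out", "payload": {
  "commands": [0,0,0.25,0,-1,0,0,1,0,-1,0,0,1,0,-1,0,0,0.5,0,-1,0.4,0.5,0,0,-1,0.4,1,0,0,-1,0.4,1,0,0,-1,0.4,1,0,0,-1]
}}

```text
time_s: 36.35
tcp_pos: [0.4819, 0.3639, 0.2112]
eef_rot: [-180.0, 0.1, -93.7]
contact_force: [-0.1, 0.4, 0.2]
gripper_width: 0.0879
```

Run:
```python
from h import *
t=telemetry.get_state();print(t['tcp_pos'],t['eef_rot'],t['gripper_width'])
c=cap('top','t9.png');s=cap('scene','s9.png')
a=np.radians(-3.7);R=np.array([[np.cos(a),-np.sin(a)],[np.sin(a),np.cos(a)]])
L=np.array([[31,82],[31,-82],[-31,-82],[-31,82]])/1000
P=np.c_[L@R.T+[.4173,.222],[.11]*4]
print('scene',proj(s,P).round(1).tolist(),'top',proj(c,P).round(1).tolist())
b=cv2.resize(s['frame'][185:285,200:360,::-1],(800,500),interpolation=cv2.INTER_CUBIC)
cv2.imwrite('pics/v9.png',b)
```

```text
[0.48186931 0.36394455 0.21116988] [-1.79955633e+02  5.42123089e-02 -9.37254029e+01] 0.08791608711942744
scene [[269.4, 227.0], [304.0, 203.1], [323.7, 207.5], [291.0, 232.8]] top [[229.3, 190.4], [283.3, 193.2], [281.9, 213.5], [227.6, 210.6]]
```

View pics/v9.png

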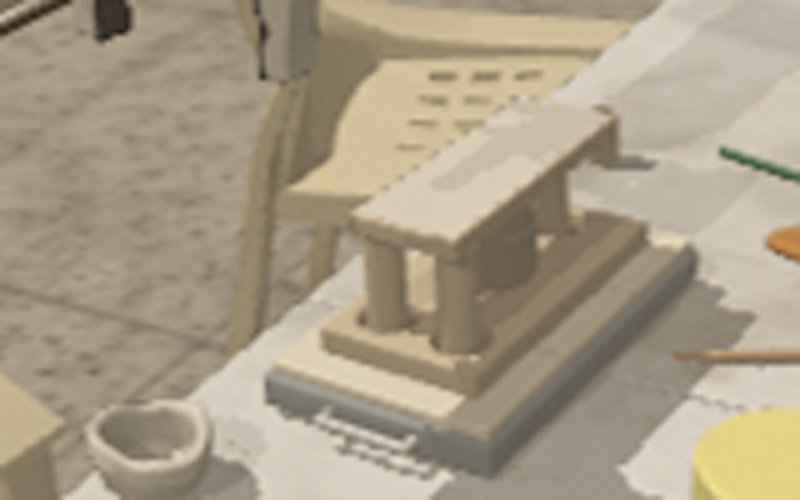

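The shelf rests level on the three props where planned. Now I refine the pot position with both cameras.

Run:
```python
from h import *
c=cap('top');s=cap('scene')
up=lambda X,Y:((X+.5)/5-.5+165,(Y+.5)/5-.5+165)
for q in [(195,37),(190,128),(155,85),(239,75)]: print(back(c,up(*q),.034)[0,:2])
# scene silhouette width of 61 mm-wide disc at z .024
th=np.linspace(0,2*np.pi,60)
for x in(.494,.499,.504):
  u=proj(s,np.c_[x+.0305*np.cos(th),.399+.0305*np.sin(th),[.024]*60]); print(x,u.min(0),u.max(0))
f=s['frame'][265:290,208:252].astype(int).sum(2)//3; print(f[::4])
cv2.imwrite('pics/v10.png',np.hstack([cv2.resize(s['frame'][255:295,205:255,::-1],(400,320),interpolation=cv2.INTER_CUBIC),cv2.resize(cv2.imread('pics/top0.png')[168:203,185:229],(400,320),interpolation=cv2.INTER_CUBIC)]))
```

```text
[0.52905068 0.40093738]
[0.46943588 0.40228762]
[0.49776904 0.42565058]
[0.50373556 0.37188161]
0.494 [221.33503509 266.29942835] [247.82490413 281.27859553]
0.499 [219.61804343 265.81281459] [246.0661595  280.72489374]
0.504 [217.90885284 265.32833056] [244.31532238 280.17377466]
[[146 138 145 149 150 149 149 147 147 147 146 145 142 139 139 141 134 118
  113 117 122 137 171 189 193 192 190 192 192 196 200 193 191 201 202 203
  201 202 201 200 201 201 203 205]
 [170 172 172 173 159 132 134 132 134 148 169 159 132 114 115 113 115 116
  119 121 124 125 127 126 127 128 134 142 144 149 168 194 195 170 171 190
  190 191 188 190 193 193 198 206]
 [119 116 130 145 148 145 137 127 130 153 189 200 170 114 104 105 107 107
  108 113 124 130 134 137 137 133 128 129 136 143 158 190 188 133 147 193
  191 178 167 189 188 188 189 189]
 [111 109 119 138 145 145 150 153 152 147 150 162 161 161 160 165 182 195
  193 186 176 184 194 190 185 184 186 191 182 165 144 119 107 108 118 123
  132 147 147 146 166 191 187 194]
 [111 110 112 132 150 150 147 144 167 199 204 203 178 117 123 127 130 134
  136 137 135 133 131 127 128 128 126 124 118 112 105 105 120 128 126 126
  124 126 126 131 143 146 142 175]
 [111 111 105 152 200 205 203 202 201 202 202 202 203 204 206 187 135 132
  130 125 110 108 111 113 114 119 121 122 129 135 131 141 143 146 145 146
  145 144 144 143 144 144 141 174]
 [199 203 203 203 201 200 200 200 202 203 203 203 202 201 199 199 196 194
  192 187 180 185 170 134 135 135 138 140 141 142 143 143 142 142 142 142
  140 138 134 133 155 189 193 190]]
```

View pics/v10.png

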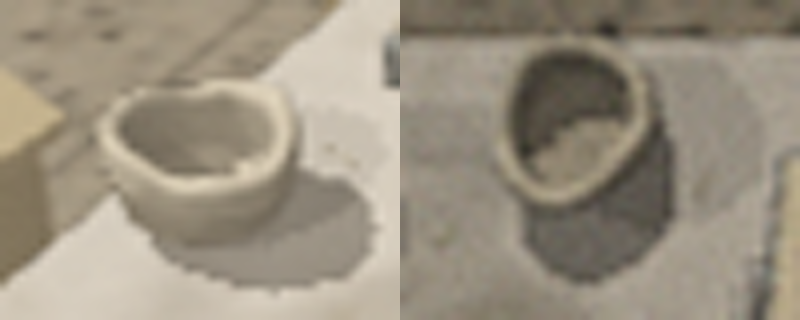

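Call:
{"api": "carry_out", "payload": {
  "commands": [0.26,0.5,0,0,-1,0.26,0.41,0,0,-1,0,0,-0.5,0,-1,0,0,-1,0,-1,0,0,-1,0,-1,0,0,-0.75,0,-1,0,0,0,0,-1,0,0,0,0,-1],
  "grip_force": 15
}}

```text
time_s: 37.35
tcp_pos: [0.5023, 0.3986, 0.0812]
eef_rot: [-180.0, -0.0, -93.7]
contact_force: [0.3, 0.3, 0.2]
gripper_width: 0.0877
```

Run:
```python
from h import *
t=telemetry.get_state();print(t['tcp_pos'],t['contact_force'])
s=cap('scene','s11.png')
cv2.imwrite('pics/v11.png',cv2.resize(s['frame'][220:300,190:290,::-1],(600,480),interpolation=cv2.INTER_CUBIC))
```

```text
[0.50232501 0.39856233 0.08121779] [0.27851603 0.31277849 0.24245036]
```

View pics/v11.png

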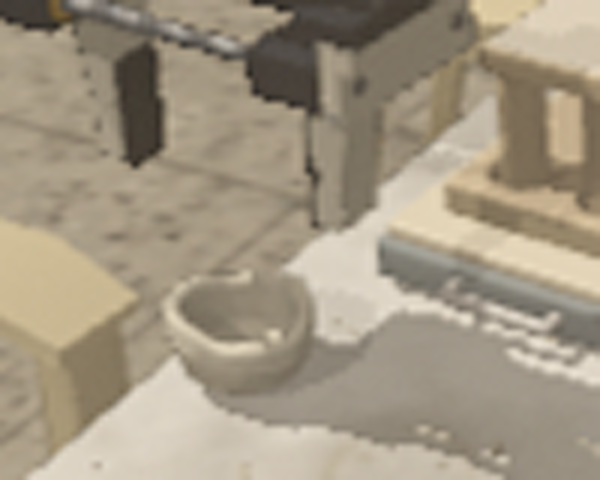

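The pot sits about 4 mm further in +x than the jaw centre, so I shift and descend.

Call:
{"api": "carry_out", "payload": {
  "commands": [0.1,0,-0.2,0,-1,0,0,-0.5,0,-1,0,0,-0.5,0,-1,0,0,-0.35,0,-1,0,0,-0.2,0,-1,0,0,0,0,-1,0,0,0,0,-1,0,0,0,0,-1]
}}

```text
time_s: 38.2
tcp_pos: [0.5065, 0.3995, 0.011]
eef_rot: [-179.9, 0.1, -93.7]
contact_force: [0.2, 0.4, 0.4]
gripper_width: 0.0873
```

Call:
{"api": "carry_out", "payload": {
  "commands": [0,0,0,0,0.3,0,0,0,0,0.3,0,0,0,0,0.3,0,0,0,0,0.3,0,0,0,0,1,0,0,0,0,1,0,0,0,0,1]
}}

```text
time_s: 38.9
tcp_pos: [0.506, 0.399, 0.0101]
eef_rot: [-180.0, 0.0, -93.7]
contact_force: [-0.3, -1.0, 2.0]
gripper_width: 0.0615
```

Call:
{"api": "carry_out", "payload": {
  "commands": [0,0,0.1,0,1,0,0,0.4,0,1,0,0,0.75,0,1,0,0,1,0,1,0,0,1,0,1,0,0,0.75,0,1,-0.3,-0.4,0.25,0,1,-0.4,-0.8,0,0,1],
  "grip_force": 20
}}

```text
time_s: 39.7
tcp_pos: [0.4788, 0.3525, 0.1817]
eef_rot: [-179.9, 0.2, -93.7]
contact_force: [-0.5, -0.7, -1.8]
gripper_width: 0.0615
```

Call:
{"api": "carry_out", "payload": {
  "commands": [-0.4,-0.8,0,0,1,-0.4,-0.8,0,0,1,-0.4,-0.8,0,0,1,-0.32,-0.62,0,0,1,0,-0.2,0,0,1,0,0,0,0,1,0,0,0,0,1,0,0,0,0,1]
}}

```text
time_s: 40.5
tcp_pos: [0.4176, 0.223, 0.1799]
eef_rot: [180.0, -0.0, -93.7]
contact_force: [0.3, 0.2, -1.5]
gripper_width: 0.0615
```

Run:
```python
from h import *
t=telemetry.get_state();p=t['tcp_pos'];print(p,t['contact_force'],t['gripper_width'])
s=cap('scene','s12.png')
print(proj(s,[[p[0],p[1],p[2]-.01],[p[0],p[1],p[2]+.026],[p[0],p[1]+.02,p[2]-.01],[.4173,.222,.11]]).round(1))
cv2.imwrite('pics/v12.png',cv2.resize(s['frame'][150:250,220:360,::-1],(800,571),interpolation=cv2.INTER_CUBIC))
```

```text
[0.41764246 0.22296409 0.17985177] [ 0.25401593  0.22265766 -1.47460329] 0.061467996117154956
[[297.2 195.3]
 [296.8 181.7]
 [293.3 198.1]
 [298.  216.7]]
```

View pics/v12.png

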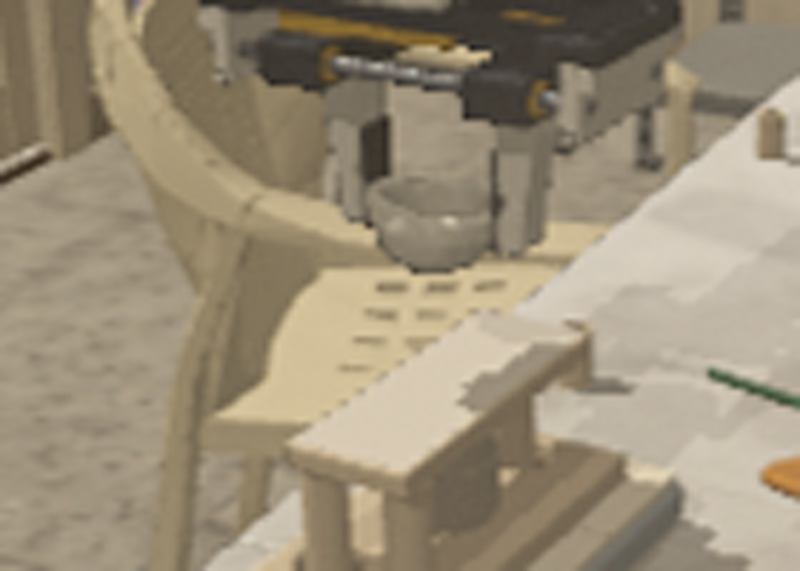

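The pot is held upright and centred within about 2 mm. Lowering.

Call:
{"api": "carry_out", "payload": {
  "commands": [0,-0.05,-0.4,0,1,0,0,-0.6,0,1,0,0,-0.3,0,1,0,0,-0.1,0,1,0,0,0,0,1,0,0,0,0,1,0,0,0,0,1]
}}

```text
time_s: 41.25
tcp_pos: [0.4177, 0.2207, 0.1247]
eef_rot: [-180.0, 0.1, -93.7]
contact_force: [-0.1, 0.6, -0.9]
gripper_width: 0.0613
```

Call:
{"api": "carry_out", "payload": {
  "commands": [0,0,-0.06,0,1,0,0,0,0,1,0,0,0,0,1]
}}

```text
time_s: 41.55
tcp_pos: [0.4172, 0.2202, 0.1217]
eef_rot: [-180.0, 0.0, -93.7]
contact_force: [-0.0, 0.0, -1.3]
gripper_width: 0.061
```

Call:
{"api": "carry_out", "payload": {
  "commands": [0,0,-0.02,0,1,0,0,0,0,1,0,0,0,0,1]
}}

```text
time_s: 41.85
tcp_pos: [0.4172, 0.2201, 0.1207]
eef_rot: [180.0, -0.0, -93.7]
contact_force: [0.5, -0.5, -0.7]
gripper_width: 0.0611
```

Call:
{"api": "carry_out", "payload": {
  "commands": [0,0,-0.02,0,1,0,0,0,0,1,0,0,0,0,1]
}}

```text
time_s: 42.15
tcp_pos: [0.4173, 0.2203, 0.1201]
eef_rot: [-180.0, 0.0, -93.7]
contact_force: [-0.2, 0.6, 1.0]
gripper_width: 0.0617
```

Call:
{"api": "carry_out", "payload": {
  "commands": [0,0,0,0,-0.5,0,0,0,0,-0.7,0,0,0,0,-1,0,0,0,0,-1,0,0,0,0,-1,0,0,0,0,-1,0,0,0,0,-1,0,0,0,0,-1]
}}

```text
time_s: 42.95
tcp_pos: [0.4172, 0.2202, 0.12]
eef_rot: [180.0, 0.0, -93.7]
contact_force: [0.6, -0.5, -0.2]
gripper_width: 0.0874
```

Call:
{"api": "carry_out", "payload": {
  "commands": [0,0,0.2,0,-1,0,0,0.5,0,-1,0,0,1,0,-1,0,0,1,0,-1,0,-0.5,0.3,0,-1,0,-1,0,0,-1,0,-1,0,0,-1,0,-1,0,0,-1]
}}

```text
time_s: 43.75
tcp_pos: [0.4167, 0.0786, 0.2404]
eef_rot: [-180.0, 0.0, -93.7]
contact_force: [0.6, -0.1, -0.6]
gripper_width: 0.0876
```

Call:
{"api": "carry_out", "payload": {
  "commands": [0,-1,0,0,-1,0,-1,0,0,-1,0,-1,0,0,-1,0,-0.5,0,0,-1,0,0,0,0,-1,0,0,0,0,-1,0,0,0,0,-1,0,0,0,0,-1]
}}

```text
time_s: 44.55
tcp_pos: [0.4172, -0.0592, 0.24]
eef_rot: [-180.0, 0.0, -93.6]
contact_force: [-0.5, -0.0, 0.4]
gripper_width: 0.0878
```

Run:
```python
from h import *
t=telemetry.get_state();p=t['tcp_pos'];print(p,t['contact_force'],t['time_s'])
c=cap('top','t13.png');s=cap('scene','s13.png')
print(proj(c,[[.4173,.222,.146]]),proj(s,[[.4173,.222,.146],[.4173,.222,.11]]))
a=cv2.resize(c['frame'][165:240,200:310,::-1],(440,300),interpolation=cv2.INTER_CUBIC)
b=cv2.resize(s['frame'][185:285,235:345,::-1],(440,400),interpolation=cv2.INTER_CUBIC)[:300]
b=cv2.resize(s['frame'][185:260,235:345,::-1],(440,300),interpolation=cv2.INTER_CUBIC)
cv2.imwrite('pics/v13.png',np.vstack([a,b]))
```

```text
[ 0.41723272 -0.05921329  0.24004599] [-0.53493365 -0.01370433  0.42953654] 44.55
[[253.82962773 199.95178356]] [[297.68666421 203.86482242]
 [298.02385628 216.70076108]]
```

View pics/v13.png

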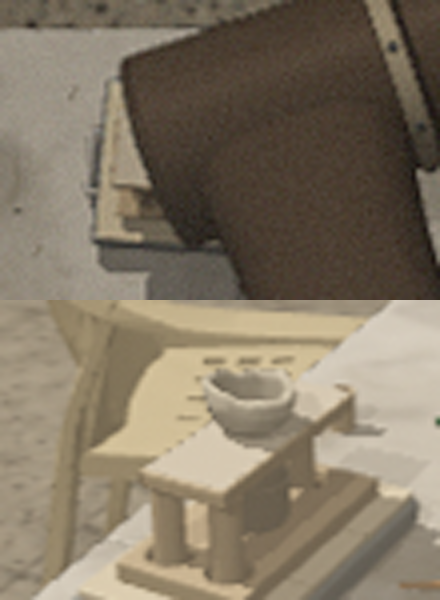

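The pot stands upright on the shelf (scene centre about (297.4,207)). The arm hides it from above, and my picture budget is spent. I'll move away and check its centring numerically.

Call:
{"api": "carry_out", "payload": {
  "commands": [0,-1,0,0,-1,0,-1,0,0,-1,0,-1,0,0,-1,0,-1,0,0,-1,0,-1,0,0,-1,0,-1,0,0,-1,0,-0.5,0,0,-1,0,0,0,0,-1]
}}

```text
time_s: 45.45
tcp_pos: [0.4172, -0.3216, 0.2392]
eef_rot: [179.9, -0.0, -93.8]
contact_force: [0.7, 1.0, -0.7]
gripper_width: 0.0877
```

Run:
```python
from h import *
c=cap('top','t14.png')
f=c['frame'].astype(int); g=f.sum(2)//3
a=np.radians(-3.7);R=np.array([[np.cos(a),-np.sin(a)],[np.sin(a),np.cos(a)]])
L=np.array([[31,82],[31,-82],[-31,-82],[-31,82]])/1000
print(proj(c,np.c_[L@R.T+[.4173,.222],[.11]*4]).round(1).tolist(),proj(c,[[.4173,.222,.146]]).round(1))
for r_ in range(186,222,2): print(r_,*[f'{v:3d}' for v in g[r_,222:290:1]])
```

```text
[[229.3, 190.4], [283.3, 193.2], [281.9, 213.5], [227.6, 210.6]] [[253.8 200. ]]
186 158 157 159 165 127 140 166 168 163 158 158 157 161 154 150 150 146 152 153 149 146 138 146 149 150 153 142 131 130 133 137 131 117 115  96 122 132 116  85  95 116 123 119 116 113 118 114 110 107 109 110 113 121 127 132 135 148 148 144 136 138 134 142 138 139 137 139 140
188 163 165 163 164 124 140 162 165 161 160 160 159 161 162 161 162 165 164 165 160 161 161 159 164 164 160 163 154 157 163 162 163 165 162 161 166 167 163 163 161 166 164 166 169 160 157 159 159 164 148 149 147 147 148 153 146 143 143 149 149 150 152 143 135 135 134 134 124
190 160 161 161 140 124 150 160 164 162 155 144 144 145 147 146 146 146 149 148 150 154 156 157 156 159 162 160 151 154 156 146 143 152 144 155 162 163 164 161 159 160 160 162 157 162 161 157 159 167 147 155 164 159 160 162 158 163 159 163 165 158 157 158 164 158 162 164 164
192 154 158 162 137 133 156 165 151 144 148 151 145 137 141 149 143 137 131 136 136 134 137 145 139 132 129 140 140 128 124 123 114 121 125 134 143 140 135 136 137 140 140 141 142 141 143 141
[... 3248 characters left out ...]
  83  86  87  80  85  84  81  85  85  90  84  86  89  75  82  74  72  76  72  73  76  76  76  77  78  75  77  73  72  78  75  76  70  64 123 151 145
218 163 126 135 164 152 159 146 123 116 123 129 126 107  87  87  91  89  88  89  88  91  92  96  88  91  85  85  93  92  89  83  89  90  86  86  88  87  91  89  88  88  86  83  91  88  90  89  95  85  88  87  83  87  89  88  87  85  87  89  89  91  89  87  84  81 131 150 143
220 163 136 141 162 162 160 164 164 129  94  97  99  97  99  96  96  93  96  99  92  92  96  94  97  87  85  84  87  88  83  80  77  73  75  81  75  73  73  77  73  77  77  81  82  84  84  84  87  90  95  88  88  89  91  88  90  85  89  89  90  88  89  87  89  73 128 149 147
```

The pot rim centre in the top view is column 254 (predicted 253.8) and row about 201.5 (predicted 200). That row offset matches the bias I saw when I first measured this rim. Shelf edges also match. Handing in.

```bash
python3 -c "
from h import *
print(r.close_job())"
```

```text
the job is handed in; nothing more can be done
None
```

The kiln is packed and handed in at about 45 s of the 133 s limit; `close_job` reports no verdict. The three tall props stand in their seats and the narrow shelf lies level on them, centred and lengthwise. The pinch pot stands upright in the middle of the shelf. I did not touch the small cup or the short props.

**Last checks:**
- **Shelf:** corners matched the predicted positions to about 1 px in both cameras. It met the props at the expected height with about 8 N.
- **Pot:** rim centre in the top view was within 0.2 px along the shelf. Across the shelf it read about 1.5 px (4–5 mm) off. I put that down to the uneven rim, because the same method was off by about as much when I first located the pot, and the jaws had centred it. That offset is not independently confirmed.

**What disagreed:**
- **Finger reach:** the fingertips sat about 20 mm higher than the stated dimensions imply. My first close on the shelf passed over it without touching. I reopened, went lower and gripped it cleanly at 62 mm. The props had been held only near their tops for the same reason, but they seated properly.
- **Scene camera:** it showed a steady offset of about 1 px, which I allowed for.
- **Picture budget:** I had used all 16 viewed pictures before the end, so the final top-view check was by pixel values only.

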